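Fish the brush out of the brush box and hold it over the tub

TASK

A paint brush lies inside the wooden brush box, longer than the opening in its top. Tilt it and draw it out through the opening handle end first, without forcing it against the box, then hold it still in the gripper with its bristle tip a little above the middle of the round paint tub, ready to dip but clear of everything. Finish while still holding it there, and leave the tub and the other things where they stand.

Things in the scene. Friction and masses are not known exactly. Their poses are not given: they have to be found in the camera images.
- brush_box: Shallow plywood box on four legs, fixed to the table; 180 (x) x 330 (y) mm, deck top 154 above the table. Origin on the table under the opening's centre; z up, y along the box (y=-200 to +130 mm). Fixed deck with an opening 140 x 140 (x, y -70 to +70); pockets under the deck beyond it: 54 mm at the +y end, 124 at -y. Inner floor at z=104, deck underside 148, top 154; inner width 168
- brush_center (a point): Middle of the dark red rigid paint brush, on its axis: 235 mm long, 18 g, round handle 9 mm thick, tapering to its end, flat bristle head 17 wide, 10 high. y runs from bristles to handle end; z up as it lies, axis 5 mm above the box's floor. Starts flat in the box, handle towards the box's +y end, both ends under the deck
- brush_handle_end (a point): Tip of the brush's handle, on its axis, 117 mm along +y from brush_center
- brush_bristle_end (a point): Tip of the brush's bristles, on its axis, 117 mm along -y from brush_center. The soft last 16 mm of bristle do not collide
- tub_rim (a point): Centre of the rim of the small round off-white paint tub with yellow paint in it, 93 mm across, 55 mm high, standing upright on the table; the point is at rim height, 55 mm above the table
- tub: The same tub; origin at the centre of its underside. A fixed heap of used paint tubes, up to 95 mm high, lies between it and the box and under the box
- grey_tin: Bystander: grey paint-smeared empty tin, 74 mm across, 100 mm high; origin at the centre of its underside
- paint_tube: Bystander: lying paint tube with a dark cap, 44 x 130 x 28 mm, long along its y; origin at the centre of its underside
- ink: Bystander: small dark red ink bottle, 35 mm across, 81 mm high; origin at the centre of its underside

How it is judged:
On the way, in this order (a step that is already met when the one before it is completed fails the run):
1. the brush stands tilted in the opening: its handle end is above the deck while its bristle end is still below it (z of brush_handle_end in the frame of brush_box above 0.162 m and z of brush_bristle_end in the frame of brush_box below 0.148 m), for 0.1 s.
2. the whole brush is out, above the height of the deck, held by the fingers (height (world z) of each of brush_handle_end, brush_bristle_end above 0.153 m and contact force between brush and the fingers above 0.5 N), for 0.1 s.
At the end, for the whole second after the job is handed in: Brush still in the fingers, at rest (under 30 mm/s), touching neither box, tub nor bystanders; bristle tip within 35 mm (seen from above) of the tub's centre and 7 to 80 mm above its rim; handle end more than 62 mm above the table; tub upright, within 20 mm of its start (horizontal distance between brush_bristle_end and tub_rim below 0.035 m and height (world z) of brush_bristle_end between 0.062 and 0.135 m and height (world z) of brush_handle_end above 0.062 m and contact force between brush and the fingers above 0.5 N and contact force between brush and brush_box below 0.05 N and contact force between brush and tub below 0.05 N and linear speed of brush below 0.03 m/s and angle between tub's own z axis and vertical below 0.1 rad and distance of tub from where it was at the start of the episode below 0.02 m and contact force between brush and grey_tin below 0.05 N and contact force between brush and ink below 0.05 N and contact force between brush and paint_tube below 0.05 N); the arm keeps its last pose, push and grip.
It fails at once if the brush is forced against the box (over 20 N) (contact force between brush and brush_box above 20 N).
It fails at once if the tub is pushed more than 20 mm (distance of tub from where it was at the start of the episode above 0.02 m).
It fails at once if the grey tin, the paint tube or the ink bottle is pushed more than 30 mm (distance of any of grey_tin, paint_tube, ink from where it was at the start of the episode above 0.03 m).
It also fails if it takes over 48 s, if anything falls off the work surface, if the arm or the gripper's body presses on something with over 40 N, if the wrist force passes 120 N, or if a joint passes its speed limit or range.

ROBOT

A 6-joint arm with a two-finger parallel gripper is mounted at the origin on a cart in front of the work surface, level with it; the furniture and walls round the work are solid. World frame = base frame: x ahead of the robot, y to its left, z up, the work surface at z = 0. Lengths are in m, angles in rad, forces in N, time in s.
With the tool pointing down it reaches from about 0.35 to 0.775 m from the base axis. Payload 5.5 kg.
Tool frame: the origin (TCP) lies at the very end of the fingers, on their centre line; the grasp point (between the pads) lies 19 mm behind it; z points along the fingers, y is the line along which they close (so a half turn about z gives the same grasp; the last joint's range is limited). The gripper opens to 85 mm and grips with 20 to 120 N. Pads are 22 mm wide; open, the fingers measure 114 mm over their backs; the gripper's body (76 mm by 85 mm) begins 54 mm behind the grasp point. The pads swing forward as they close: fully open they stand 13 mm farther back than shut.
Start: joints at [1.21, 0.313, 0.046, 1.304, 0, 1.431], TCP at [0.126, 0.561, 0.231] pointing down, gripper open.
Joint ranges: [-2.76, 2.76], [-0.86, 1.69], [-1.03, 1.26], [-2.2, 2.34], [-1.47, 1.5], [-3.14, 3.14]. Speed limits (rad/s): [2.57, 2.57, 3.14, 3.14, 3.14, 3.14].

INTERFACE

Orientations are given as a unit quaternion [w, x, y, z].
In Python, from workcell import env gives the robot as it stands. The module is installed in compiled form; this text tells all that it offers.
- The arm moves only by the tool jog_arm, never from a script. Its argument "rows" is a list of rows, each a list of 6 numbers: the shift along the world's x, y, z in units of 40 mm (1.0 is 40 mm), then the turn, a rotation vector about the world's x, y, z in units of 6 degrees (1.0 is 6 degrees). In form: [[x, y, z, wx, wy, wz], ...]. A call has 1 to 12 rows; each row is the pose to reach, as a shift and turn from the pose commanded when the call began; what a row does not reach only later rows make up. A row lasts 1/12 s, in which the tool goes at most 41.7 mm and 7.16 degrees, less where a joint would pass 70% of its speed; a pose out of reach is approached as far as the arm can. A call with a gripper value outside its range is refused whole. "jaw" is the gripper command: -1 is fully open, 1 is shut, values between are in proportion, set as the call begins (left out, the last holds). The fingers move at their own pace and stop on an object; "force" is the grip in N (left out, the last holds). Time passes only in rows, so rows that repeat a pose let the fingers close. It gives the time, the measured TCP pose, the force, the opening and the grip force at its end, in the units of the state.
- env.get_state(): the state, without advancing time (a new reading comes with each control period).
- env.read_camera(name): name is "side" or "top"; returns a dict with "pixels" (384x512x3 uint8, red, green, blue), "mtx" (3x3 intrinsics, pixels), "cam_to_world" (4x4, takes a point from camera to world coordinates). Camera axes: x right, y up, looking along -z (the intrinsics and any distortion apply to the point x, -y, -z); pixel columns grow to the right and rows downward; lengths in m; the calibration is good to about 2 mm. A picture is of the moment at which its call begins. There is no depth.
- env.hand_in(): hands the job in; it is judged then, once.
The state is a dict: "clock": time; "joint_pos": joint angles; "qvel": joint speeds; "tau": joint torques, N m; "tcp_pos": TCP position; "orientation": TCP orientation; "wrist_force": force on the tool from outside, world axes, zero at the start; "ft_torque": the same for the moment, N m; "finger_gap": finger opening in m; "grip_force": force on a finger pad.
Only numpy, scipy, OpenCV 4.12 (cv2) and the standard library are available. Lean on these libraries where they do the work, as an engineer would, in place of code of your own. Each camera call takes 0.05 s, during which the arm holds its last target. There are 200 camera calls.

## Working session

There is one attempt and no reset: what is moved stays moved. The work goes in short steps, Python scripts to look and compute and a tool call to move; the robot and the scene stay as the last step left them, time stands still between calls to the robot, and variables do not carry over. Pictures are saved under pics/ and viewed, at most 10 in all, crops included, and the job is handed in when it is done.

Besides the shell and the picture viewer there is one more tool, called as name(argument=value, ...), one argument or row to a line, values as JSON. jog_arm: Moves the arm, as the interface text tells. Its arguments: {"type":"object","properties":{"rows":{"type":"array","items":{"type":"array","items":{"type":"number"}}},"jaw":{"type":"number"},"force":{"type":"number"}},"required":["rows"]}

```bash
mkdir -p pics; cat > h.py <<'E'
from workcell import env
import numpy as np, cv2
def cam(n):
    c=env.read_camera(n); return c
def ray(c,u,v):
    K=np.array(c['mtx']);T=np.array(c['cam_to_world'])
    d=np.array([(u-K[0,2])/K[0,0],-(v-K[1,2])/K[1,1],-1.0]); return T[:3,3],T[:3,:3]@d
def onz(c,u,v,z):
    o,d=ray(c,u,v); return o+d*(z-o[2])/d[2]
def proj(c,p):
    K=np.array(c['mtx']);T=np.array(c['cam_to_world'])
    q=T[:3,:3].T@(np.array(p)-T[:3,3]); return K[0,2]-K[0,0]*q[0]/q[2],K[1,2]+K[1,1]*q[1]/q[2]
def save(c,n): cv2.imwrite('pics/'+n+'.png',c['pixels'][:,:,::-1])
E
python3 - <<'E'
from h import *
for n in('top','side'):
    c=cam(n);save(c,n+'0');print(n,np.round(c['mtx'],1).tolist(),np.round(c['cam_to_world'],3).tolist(),[k for k in c])
print(env.get_state())
E
```

```text
top [[380.9, 0.0, 257.7], [0.0, 380.9, 192.4], [0.0, 0.0, 1.0]] [[0.01, 0.982, -0.187, 0.327], [-1.0, 0.012, 0.005, 0.058], [0.007, 0.187, 0.982, 1.174], [0.0, 0.0, 0.0, 1.0]] ['pixels', 'mtx', 'cam_to_world']
side [[487.6, 0.0, 254.9], [0.0, 487.6, 192.2], [0.0, 0.0, 1.0]] [[-0.98, 0.076, -0.184, 0.287], [-0.199, -0.364, 0.91, 1.222], [0.002, 0.928, 0.372, 0.565], [0.0, 0.0, 0.0, 1.0]] ['pixels', 'mtx', 'cam_to_world']
{'clock': 0.1, 'joint_pos': array([ 1.21040718e+00,  3.13962233e-01,  4.50754512e-02,  1.30359549e+00,
       -3.52649529e-06,  1.43120419e+00]), 'qvel': array([ 0.00188921, -0.00267388,  0.00150317,  0.00080753,  0.000415  ,
        0.00055892]), 'tau': array([ 2.85512069e-03, -4.81726670e+01,  2.99242401e+01,  1.27434431e-02,
       -6.27814916e-05,  8.28492517e-06]), 'tcp_pos': array([0.12577083, 0.56060317, 0.23047002]), 'orientation': array([-2.06838185e-04,  1.10174350e-01,  9.93911919e-01, -8.17202851e-04]), 'wrist_force': array([ 0.04072278, -0.2245385 ,  0.45210364]), 'ft_torque': array([-0.02679486, -0.03000644, -0.04996136]), 'grip_force': 0.0, 'finger_gap': 0.08543546047699989}
```

View pics/top0.png

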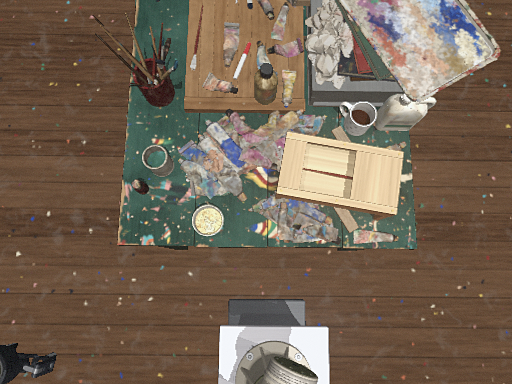

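View pics/side0.png

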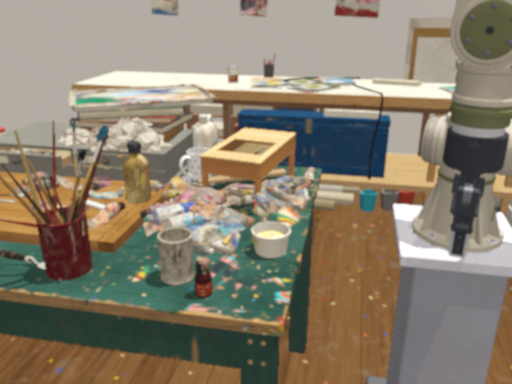

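The top view shows the box at about (340,172), with the brush in the opening at about (328,173) and its handle side to the left (+y). The tub is at (208,221), the tin at (157,158), the ink at (141,186) and the tube at (374,237). The side view shows the tub at (270,238) and the box at (250,155). Next I'll zoom in on the box.

```bash
python3 - <<'E'
from h import *
c=cam('top');im=c['pixels']
cr=cv2.resize(im[125:225,270:410],None,fx=5.5,fy=5.5,interpolation=cv2.INTER_CUBIC);cv2.imwrite('pics/crop1.png',cr[:,:,::-1])
h=cv2.cvtColor(im,cv2.COLOR_RGB2HSV)
m=cv2.inRange(h,(12,50,150),(25,140,255));m[:120]=0;m[220:]=0;m[:,:272]=0;m[:,412:]=0
m=cv2.morphologyEx(m,cv2.MORPH_OPEN,np.ones((5,5)))
k=max(cv2.findContours(m,0,2)[0],key=cv2.contourArea);r=cv2.minAreaRect(k);print('box',r)
for p in cv2.boxPoints(r):print(p,onz(c,*p,.154).round(3))
b=(im.astype(int)); red=((b[...,0]-b[...,1]>50)&(b[...,0]<170)).astype(np.uint8);
red[:150]=0;red[200:]=0;red[:,:300]=0;red[:,356:]=0
ys,xs=np.nonzero(red);print(len(xs))
if len(xs):
  l=cv2.fitLine(np.c_[xs,ys].astype(np.float32),2,0,.01,.01).ravel();print(l,xs.min(),xs.max())
  for u in(xs.min(),xs.max()):print(onz(c,u,l[3]+(u-l[2])*l[1]/l[0],.109).round(4))
t=onz(c,208,221,.055);print('tub',t)
E
```

```text
box ((342.36724853515625, 166.49114990234375), (121.98426818847656, 75.29439544677734), 10.154267311096191)
[275.6933 192.7958] [0.52  0.004 0.154]
[288.96765 118.68078] [ 0.734 -0.033  0.154]
[409.0412 140.1865] [ 0.675 -0.37   0.154]
[395.76685 214.30151] [ 0.465 -0.321  0.154]
65
[9.8201340e-01 1.8881135e-01 3.2841537e+02 1.7309230e+02] 305 346
[ 0.601  -0.0829  0.109 ]
[ 0.5791 -0.2005  0.109 ]
tub [0.45233893 0.19799107 0.055     ]
```

View pics/crop1.png

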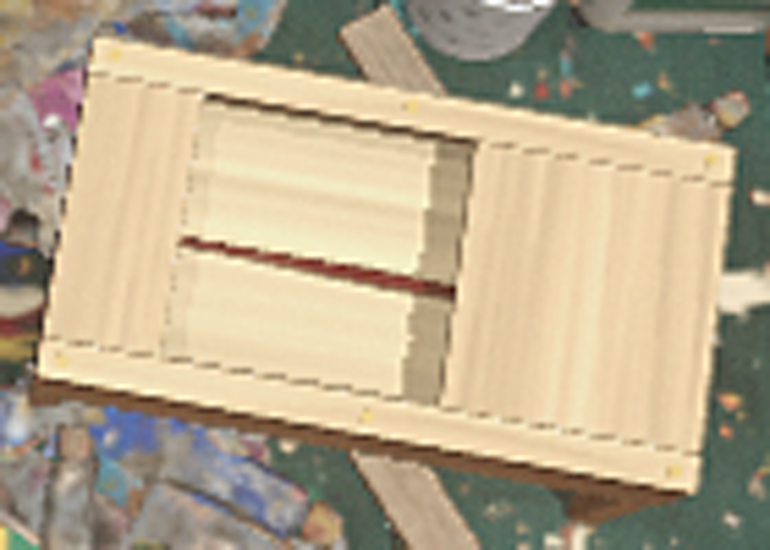

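The crop shows the deck corners at about (95,38), (735,148), (695,492) and (40,375). The opening runs from (203,95)/(163,357) to (475,145)/(442,405), and the brush is visible from (180,240) to (455,292). I'll solve for the poses from these.

```bash
python3 - <<'E'
from h import *
c=cam('top');im=c['pixels']
P=lambda u,v,z:onz(c,270+u/5.5-.4,125+v/5.5-.4,z)
q=[P(*p,.154) for p in((95,38),(735,148),(695,492),(40,375))]   # +x+y,+x-y,-x-y,-x+y
op=[P(*p,.154) for p in((203,95),(475,145),(442,405),(163,357))]
for s in(q,op):
  print(np.round(s,3).tolist(),[np.linalg.norm(s[i]-s[(i+1)%4]).round(3) for i in range(4)])
yd=(q[0]-q[1]+q[3]-q[2]);yd/=np.linalg.norm(yd);xd=np.array([yd[1],-yd[0],0])
print('yd',yd,'origin from outline',np.mean(q,0)+.035*yd,'from opening',np.mean(op,0))
o=np.mean(q,0)+.035*yd
for p in((180,240),(455,292)):
  b=P(*p,.109);print('brush',b,'box xy',(b-o)@xd,(b-o)@yd)
b=im.astype(int);h=cv2.cvtColor(im,cv2.COLOR_RGB2HSV)
for n,(u,v),z in(('tub',(208,221),.055),('tin',(157,158),.1),('ink',(141,186),.081),('tube',(374,237),.028)):print(n,onz(c,u,v,z).round(3))
# tub by side view
s=cam('side');print('tub side',onz(s,270,230,.055).round(3),'ink',onz(s,204,265,.081).round(3),'tin',onz(s,175,236,.1).round(3))
E
```

```text
[[0.696, -0.027, 0.154], [0.642, -0.352, 0.154], [0.466, -0.321, 0.154], [0.52, 0.001, 0.154]] [np.float64(0.329), np.float64(0.179), np.float64(0.327), np.float64(0.178)]
[[0.667, -0.082, 0.154], [0.642, -0.22, 0.154], [0.508, -0.198, 0.154], [0.53, -0.06, 0.154]] [np.float64(0.14), np.float64(0.136), np.float64(0.14), np.float64(0.138)]
yd [0.16643707 0.98605208 0.        ] origin from outline [ 0.58690677 -0.14043573  0.154     ] from opening [ 0.58657485 -0.14015255  0.154     ]
brush [ 0.60193958 -0.07515341  0.109     ] box xy 0.003957732158224764 0.06687378382491695
brush [ 0.57570343 -0.21855988  0.109     ] box xy 0.0019556727326697325 -0.07889912843864914
tub [0.452 0.198 0.055]
tin [0.63  0.347 0.1  ]
ink [0.55  0.394 0.081]
tube [ 0.413 -0.298  0.028]
tub side [0.457 0.203 0.055] ink [0.548 0.432 0.081] tin [0.632 0.361 0.1  ]
```

jog_arm(
  rows=[
    [0,0,1,0,0,0],
    [0,0,1,0,0,0],
  ],
  jaw=-1,
  force=40,
)

```text
clock: 0.42
tcp_pos: [0.1262, 0.5618, 0.2757]
orientation: [0.001, 0.11, 0.994, 0.002]
wrist_force: [0.4, 0.8, 2.6]
finger_gap: 0.0849
grip_force: 0.0
```

jog_arm(
  rows=[
    [1,-1.4,0,0,0,-1.2],
    [2,-2.8,0,0,0,-2.4],
    [3,-4.2,0,0,0,-3.6],
    [3.5,-4.9,0,0,0,-4.4],
    [4,-5.6,0,0,0,-5],
    [4.6,-6.4,0,0,0,-5.6],
    [5.2,-7.2,0,0,0,-6.3],
    [5.8,-8.1,0,0,0,-7.1],
    [6.4,-8.9,0,0,0,-7.8],
    [7,-9.7,0,0,0,-8.6],
    [7.6,-10.6,0,0,0,-9.3],
    [8.2,-11.4,0,0,0,-10],
  ],
  jaw=0.4,
)

```text
clock: 1.42
tcp_pos: [0.4189, 0.1532, 0.272]
orientation: [0.001, 0.594, 0.805, 0.001]
wrist_force: [1.2, 0.2, -1.0]
finger_gap: 0.0253
grip_force: 0.0
```

jog_arm(
  rows=[
    [0.6,-0.8,0,0,0,-0.8],
    [1.2,-1.7,0,0,0,-1.5],
    [1.8,-2.5,0,0,0,-2.3],
    [2.4,-3.3,0,0,0,-3],
    [3,-4.1,0,0,0,-3.8],
    [3.6,-5,0,0,0,-4.5],
    [3.6,-5,0,0,0,-4.5],
    [3.6,-5,0,0,0,-4.5],
  ],
)

```text
clock: 2.08
tcp_pos: [0.5629, -0.0471, 0.2706]
orientation: [-0.0, 0.765, 0.644, -0.0]
wrist_force: [0.5, 0.3, 1.3]
finger_gap: 0.0254
grip_force: 0.0
```

```bash
python3 - <<'E'
from h import *
s=env.get_state();print(s['clock'],s['tcp_pos'],s['orientation'],s['joint_pos'].round(2),s['finger_gap'])
from scipy.spatial.transform import Rotation as R
w=s['orientation'];M=R.from_quat([*w[1:],w[0]]).as_matrix();print(M.round(3));print('yaw of tool y',np.degrees(np.arctan2(M[1,1],M[0,1])))
print('to go units',(np.array([.5975,-.0966,.2])-s['tcp_pos'])/.04)
E
```

```text
2.0833 [ 0.56287832 -0.04714062  0.27057698] [-1.19857370e-04  7.65132868e-01  6.43872400e-01 -1.12001564e-04] [-0.23  0.29  0.1   1.39 -0.    1.52] 0.025382824551611706
[[ 0.171  0.985 -0.   ]
 [ 0.985 -0.171  0.   ]
 [-0.    -0.    -1.   ]]
yaw of tool y -9.837629996790062
to go units [ 0.86554212 -1.23648461 -1.7644245 ]
```

jog_arm(
  rows=[
    [0.5,-0.6,0,0,0,0],
    [0.87,-1.24,0,0,0,0],
    [0.87,-1.24,-0.8,0,0,0],
    [0.87,-1.24,-1.76,0,0,0],
    [0.87,-1.24,-1.76,0,0,0],
    [0.87,-1.24,-1.76,0,0,0],
  ],
)

```text
clock: 2.58
tcp_pos: [0.5941, -0.0927, 0.1994]
orientation: [-0.003, 0.764, 0.646, -0.002]
wrist_force: [-0.5, 0.7, 1.1]
finger_gap: 0.0256
grip_force: 0.0
```

```bash
python3 - <<'E'
from h import *
c=cam('top');im=c['pixels'];t=cv2.resize(im[125:225,270:410],None,fx=4,fy=4,interpolation=cv2.INTER_CUBIC)
s=cam('side');u=cv2.resize(s['pixels'][110:220,180:320],None,fx=4,fy=4,interpolation=cv2.INTER_CUBIC)
cv2.imwrite('pics/c2.png',np.vstack([t[:, :],u])[:840:1,:,::-1][::1]) if 0 else cv2.imwrite('pics/c2.png',cv2.resize(np.vstack([t,u]),None,fx=.7,fy=.7)[:,:,::-1])
print(env.get_state()['tcp_pos'])
E
```

```text
[ 0.59745809 -0.09379491  0.2035888 ]
```

View pics/c2.png

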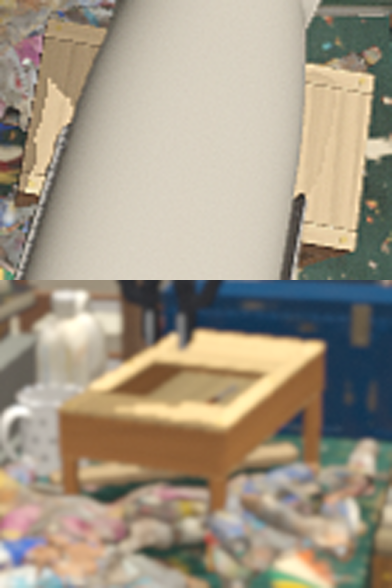

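The arm hides the top view, and the side view (lower half) shows the fingers above the opening. I'll descend on the measured pose.

jog_arm(
  rows=[
    [0,-0.05,-0.6,0,0,0],
    [0,-0.05,-1.2,0,0,0],
    [0,-0.05,-1.8,0,0,0],
    [0,-0.05,-2.1,0,0,0],
    [0,-0.05,-2.25,0,0,0],
    [0,-0.05,-2.3,0,0,0],
    [0,-0.05,-2.3,0,0,0],
    [0,-0.05,-2.3,0,0,0],
  ],
)

```text
clock: 3.35
tcp_pos: [0.5981, -0.0967, 0.1111]
orientation: [0.002, 0.764, 0.645, 0.001]
wrist_force: [-0.5, -0.4, 0.4]
finger_gap: 0.0257
grip_force: 0.0
```

jog_arm(
  rows=[
    [0,0,-0.05,0,0,0],
    [0,0,-0.1,0,0,0],
    [0,0,-0.1,0,0,0],
  ],
)

```text
clock: 3.6
tcp_pos: [0.5968, -0.0965, 0.1052]
orientation: [0.0, 0.764, 0.645, 0.0]
wrist_force: [0.2, -0.1, 0.3]
finger_gap: 0.0257
grip_force: 0.0
```

jog_arm(
  rows=[
    [0,0,0,0,0,0],
    [0,0,0,0,0,0],
    [0,0,0,0,0,0],
    [0,0,0,0,0,0],
    [0,0,0,0,0,0],
    [0,0,0,0,0,0],
  ],
  jaw=1,
  force=30,
)

```text
clock: 4.1
tcp_pos: [0.5966, -0.0965, 0.105]
orientation: [0.0, 0.764, 0.645, 0.0]
wrist_force: [-1.7, -0.5, 1.7]
finger_gap: 0.0047
grip_force: 30.6
```

jog_arm(
  rows=[
    [-0.04,-0.2,0.02,0,0,0],
    [-0.08,-0.4,0.03,0,0,0],
    [-0.1,-0.59,0.03,0,0,0],
    [-0.1,-0.59,0.03,0,0,0],
  ],
  force=20,
)

```text
clock: 4.43
tcp_pos: [0.5925, -0.1221, 0.1061]
orientation: [0.0, 0.765, 0.644, -0.0]
wrist_force: [0.8, 0.6, -0.6]
finger_gap: 0.0051
grip_force: 30.5
```

jog_arm(
  rows=[
    [-0.01,-0.05,0,0,0,0],
    [-0.02,-0.1,0,0,0,0],
    [-0.02,-0.15,0,0,0,0],
    [-0.02,-0.15,0,0,0,0],
  ],
)

```text
clock: 4.77
tcp_pos: [0.5918, -0.1264, 0.1061]
orientation: [0.0, 0.764, 0.645, 0.0]
wrist_force: [-0.2, 0.4, -0.1]
finger_gap: 0.0046
grip_force: 30.5
```

jog_arm(
  rows=[
    [-0.01,-0.05,0,0,0,0],
    [-0.02,-0.1,0,0,0,0],
    [-0.03,-0.15,0,0,0,0],
    [-0.03,-0.15,0,0,0,0],
  ],
)

```text
clock: 5.1
tcp_pos: [0.5906, -0.1324, 0.1061]
orientation: [0.0, 0.764, 0.645, -0.0]
wrist_force: [0.8, 0.4, -0.3]
finger_gap: 0.0047
grip_force: 30.5
```

```bash
python3 - <<'E'
from h import *
s=cam('side');cv2.imwrite('pics/c3.png',cv2.resize(s['pixels'][120:200,190:310],None,fx=6,fy=6,interpolation=cv2.INTER_CUBIC)[:,:,::-1])
E
```

```text
(no output)
```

View pics/c3.png

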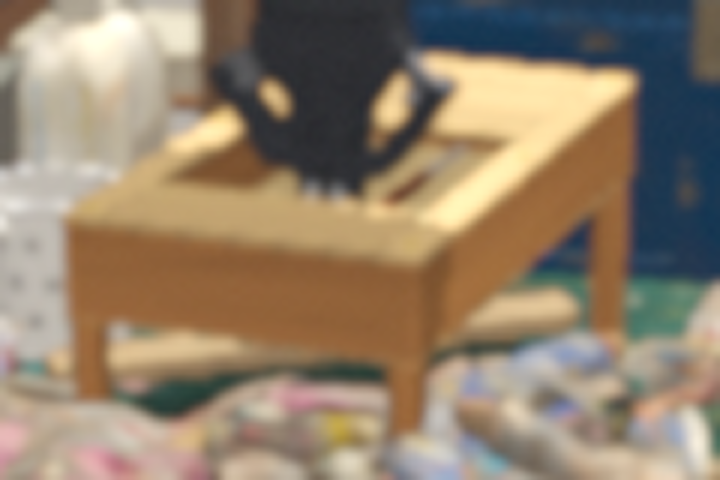

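The fingers are in the opening and the brush is just right of them at about (410,185). I'll release and step aside to see whether the handle end is clear of the deck yet.

jog_arm(
  rows=[
    [0,0,0,0,0,0],
    [0,0,0,0,0,0],
    [0,0,0,0,0,0],
    [0,0,0.8,0,0,0],
    [0,0,1.6,0,0,0],
    [0,0,2.4,0,0,0],
    [-0.7,1.0,2.4,0,0,0],
    [-1.2,2,2.4,0,0,0],
    [-1.7,3,2.4,0,0,0],
    [-2.2,4,2.4,0,0,0],
    [-2.7,5,2.4,0,0,0],
    [-3,6,2.4,0,0,0],
  ],
  jaw=0.4,
)

```text
clock: 6.15
tcp_pos: [0.4754, 0.0911, 0.2024]
orientation: [0.0, 0.764, 0.645, 0.0]
wrist_force: [0.3, 0.7, 0.2]
finger_gap: 0.0257
grip_force: 0.0
```

```bash
python3 - <<'E'
from h import *
c=cam('top');im=c['pixels']
cv2.imwrite('pics/c4.png',cv2.resize(im[125:225,270:410],None,fx=5.5,fy=5.5,interpolation=cv2.INTER_CUBIC)[:,:,::-1])
s=env.get_state();print(s['clock'],s['tcp_pos'])
E
```

```text
6.2 [0.47231403 0.09745124 0.202496  ]
```

View pics/c4.png

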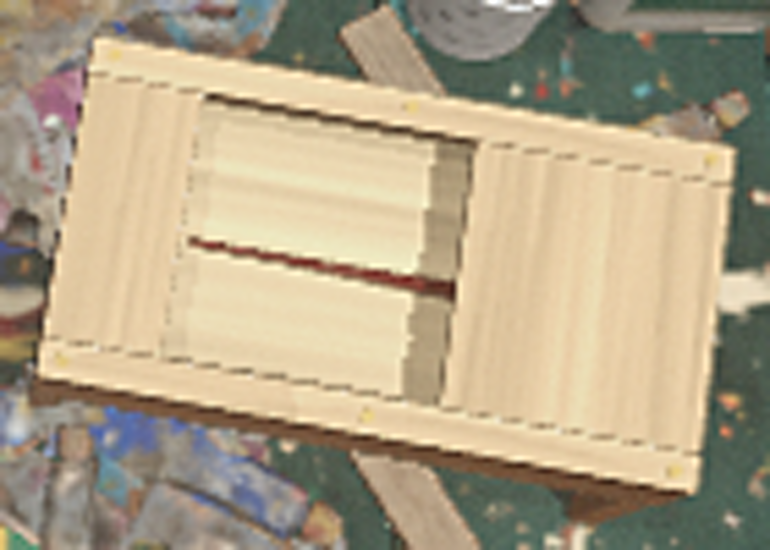

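The handle end now shows at crop (190,241), inside the opening at box y of about 62 mm. So the bristle tip is at about -173 mm. I'll regrip at the same spot, slide about 12 mm more, then tilt.

jog_arm(
  rows=[
    [0.5,-1,0,0,0,0],
    [1,-2,0,0,0,0],
    [1.5,-3,0,0,0,0],
    [2,-4,0,0,0,0],
    [2.6,-5,0,0,0,0],
    [3,-5.8,0,0,0,0],
    [3,-5.8,0,0,0,0],
    [3,-5.8,0,0,0,0],
  ],
)

```text
clock: 6.87
tcp_pos: [0.5984, -0.1458, 0.2012]
orientation: [0.0, 0.765, 0.644, -0.0]
wrist_force: [0.3, 0.5, 0.2]
finger_gap: 0.0253
grip_force: 0.0
```

jog_arm(
  rows=[
    [-0.2,0.05,-0.3,0,0,0],
    [-0.2,0.05,-1.2,0,0,0],
    [-0.2,0.05,-1.9,0,0,0],
    [-0.2,0.05,-2.2,0,0,0],
    [-0.2,0.05,-2.3,0,0,0],
    [-0.2,0.05,-2.35,0,0,0],
    [-0.2,0.05,-2.37,0,0,0],
    [-0.2,0.05,-2.37,0,0,0],
  ],
)

```text
clock: 7.53
tcp_pos: [0.5899, -0.14, 0.1087]
orientation: [0.001, 0.764, 0.645, 0.001]
wrist_force: [-1.2, -0.4, -0.5]
finger_gap: 0.0254
grip_force: 0.0
```

jog_arm(
  rows=[
    [0,0,0,0,0,0],
    [0,0,0,0,0,0],
    [0,0,0,0,0,0],
    [0,0,0,0,0,0],
    [0,0,0,0,0,0],
    [0,0,0,0,0,0],
  ],
  jaw=1,
  force=30,
)

```text
clock: 8.03
tcp_pos: [0.59, -0.1404, 0.1086]
orientation: [0.001, 0.764, 0.645, 0.001]
wrist_force: [-0.2, 1.1, 5.0]
finger_gap: 0.0031
grip_force: 29.9
```

The fingers are 3 mm too high and hold only the crown of the handle. I'll reopen, lower and close again.

jog_arm(
  rows=[
    [0,0,0,0,0,0],
    [0,0,0,0,0,0],
    [0,0,-0.05,0,0,0],
    [0,0,-0.1,0,0,0],
    [0,0,-0.1,0,0,0],
    [0,0,-0.1,0,0,0],
  ],
  jaw=0.5,
)

```text
clock: 8.53
tcp_pos: [0.589, -0.1402, 0.1041]
orientation: [0.0, 0.764, 0.645, 0.0]
wrist_force: [-2.2, 1.0, 8.8]
finger_gap: 0.0211
grip_force: 3.9
```

jog_arm(
  rows=[
    [0,0,0,0,0,0],
    [0,0,0,0,0,0],
    [0,0,0,0,0,0],
    [0,0,0,0,0,0],
    [0,0,0,0,0,0],
  ],
  jaw=1,
)

```text
clock: 8.95
tcp_pos: [0.5894, -0.1404, 0.1044]
orientation: [0.001, 0.764, 0.645, 0.0]
wrist_force: [-1.6, 0.0, 7.2]
finger_gap: 0.0051
grip_force: 32.7
```

jog_arm(
  rows=[
    [0,0,0.05,0,0,0],
    [-0.02,-0.1,0.06,0,0,0],
    [-0.04,-0.2,0.06,0,0,0],
    [-0.05,-0.27,0.06,0,0,0],
    [-0.05,-0.27,0.06,0,0,0],
  ],
)

```text
clock: 9.37
tcp_pos: [0.5868, -0.1517, 0.1052]
orientation: [-0.0, 0.764, 0.645, -0.0]
wrist_force: [-0.3, 0.7, -0.5]
finger_gap: 0.0046
grip_force: 29.3
```

jog_arm(
  rows=[
    [0,0,0.1,0.2,-0.03,0],
    [0,0,0.21,0.4,-0.07,0],
    [0,-0.01,0.32,0.6,-0.1,0],
    [0,-0.02,0.42,0.83,-0.14,0],
    [0,-0.02,0.42,0.83,-0.14,0],
    [0,-0.02,0.42,0.83,-0.14,0],
  ],
)

```text
clock: 9.87
tcp_pos: [0.5874, -0.1526, 0.123]
orientation: [-0.028, 0.764, 0.644, 0.034]
wrist_force: [-0.6, 0.2, -0.2]
finger_gap: 0.0051
grip_force: 29.3
```

jog_arm(
  rows=[
    [0,-0.01,0.15,0.33,-0.055,0],
    [0,-0.03,0.3,0.66,-0.11,0],
    [0,-0.06,0.45,0.98,-0.165,0],
    [-0.01,-0.09,0.6,1.31,-0.22,0],
    [-0.01,-0.09,0.6,1.31,-0.22,0],
    [-0.01,-0.09,0.6,1.31,-0.22,0],
  ],
)

```text
clock: 10.37
tcp_pos: [0.5867, -0.1559, 0.1463]
orientation: [-0.073, 0.759, 0.641, 0.086]
wrist_force: [-0.4, 0.1, -1.0]
finger_gap: 0.0049
grip_force: 29.3
```

```bash
python3 - <<'E'
from h import *
s=cam('side');cv2.imwrite('pics/c5.png',cv2.resize(s['pixels'][120:200,190:310],None,fx=6,fy=6,interpolation=cv2.INTER_CUBIC)[:,:,::-1])
E
```

```text
(no output)
```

View pics/c5.png

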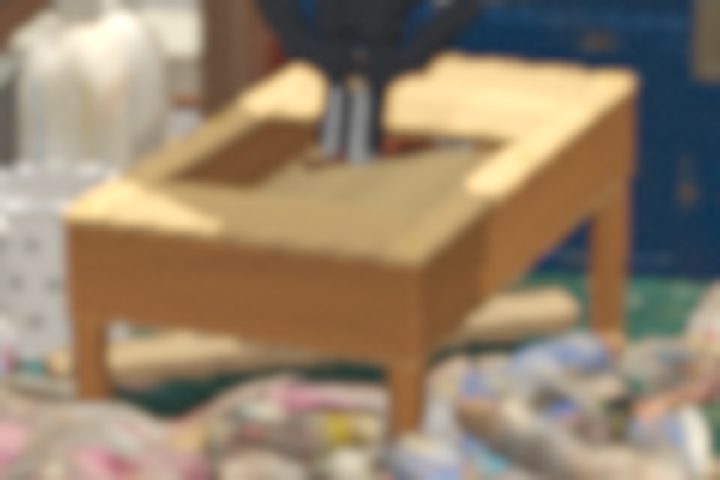

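The fingers are up at deck height, with reddish brush behind them at about (405,145). The handle in front of them is seen nearly end-on. I'll check by projecting the expected brush points.

```bash
cat >> h.py <<'E'
from scipy.spatial.transform import Rotation as R
def tool():
    s=env.get_state();w=s['orientation'];return s['tcp_pos'],R.from_quat([*w[1:],w[0]]).as_matrix()
def brush(t,h=.062,off=.004):
    p,M=tool();d=M[:,0]*np.sign(M[1,0]);g=p-M[:,2]*off;return g+d*t
E
python3 - <<'E'
from h import *
s=cam('side');im=s['pixels'];p,M=tool();print(M.round(3))
for t in(.062,.045,.03,0,-.03,-.06,-.1,-.173):
  q=brush(t);u,v=proj(s,q);i,j=int(round(v)),int(round(u))
  print(t,q.round(3),round(u,1),round(v,1),'crop',int((u-190)*6),int((v-120)*6),im[i,j-2:j+3].tolist())
E
```

```text
[[ 0.163  0.986  0.037]
 [ 0.961 -0.167  0.222]
 [ 0.225 -0.001 -0.974]]
0.062 [ 0.597 -0.096  0.164] 240.5 146.6 crop 303 159 [[156, 128, 88], [151, 122, 84], [142, 111, 77], [137, 107, 75], [137, 108, 78]]
0.045 [ 0.594 -0.113  0.16 ] 242.7 146.3 crop 316 158 [[146, 115, 79], [146, 118, 84], [143, 116, 90], [133, 111, 93], [126, 102, 89]]
0.03 [ 0.591 -0.127  0.157] 244.6 146.1 crop 327 156 [[143, 116, 90], [133, 111, 93], [126, 102, 89], [123, 93, 79], [127, 102, 90]]
0 [ 0.586 -0.156  0.15 ] 248.3 145.7 crop 349 154 [[123, 93, 79], [127, 102, 90], [141, 130, 124], [149, 145, 141], [141, 136, 132]]
-0.03 [ 0.581 -0.185  0.143] 251.9 145.3 crop 371 151 [[132, 131, 131], [105, 102, 101], [89, 78, 75], [96, 70, 60], [113, 73, 57]]
-0.06 [ 0.577 -0.214  0.136] 255.3 145.0 crop 391 149 [[96, 70, 60], [113, 73, 57], [117, 74, 55], [112, 73, 53], [109, 76, 55]]
-0.1 [ 0.57  -0.252  0.127] 259.7 144.5 crop 418 146 [[98, 56, 41], [100, 61, 44], [105, 70, 50], [113, 80, 57], [124, 96, 73]]
-0.173 [ 0.558 -0.322  0.111] 267.2 143.6 crop 463 141 [[143, 127, 106], [147, 132, 112], [152, 136, 114], [155, 130, 102], [155, 122, 86]]
```

The red trace at crop (391–418,147) matches the lifted brush line. Next I'll pull along the brush axis.

jog_arm(
  rows=[
    [0.03,0.19,0.045,0,0,0],
    [0.08,0.48,0.11,0,0,0],
    [0.13,0.77,0.18,0,0,0],
    [0.16,0.96,0.225,0,0,0],
    [0.16,0.96,0.225,0,0,0],
    [0.16,0.96,0.225,0,0,0],
  ],
)

```text
clock: 10.97
tcp_pos: [0.5934, -0.1158, 0.1559]
orientation: [-0.073, 0.759, 0.642, 0.086]
wrist_force: [-0.3, -0.1, -0.3]
finger_gap: 0.005
grip_force: 29.3
```

jog_arm(
  rows=[
    [0.05,0.29,0.07,0,0,0],
    [0.1,0.58,0.14,0,0,0],
    [0.15,0.86,0.2,0,0,0],
    [0.2,1.15,0.27,0,0,0],
    [0.25,1.44,0.34,0,0,0],
    [0.29,1.73,0.41,0,0,0],
    [0.34,1.97,0.47,0,0,0],
    [0.34,1.97,0.47,0,0,0],
    [0.34,1.97,0.47,0,0,0],
  ],
)

```text
clock: 11.72
tcp_pos: [0.6069, -0.0374, 0.1746]
orientation: [-0.073, 0.759, 0.642, 0.086]
wrist_force: [-1.0, -0.2, -0.3]
finger_gap: 0.0048
grip_force: 29.3
```

```bash
python3 - <<'E'
from h import *
s=cam('side');cv2.imwrite('pics/c6.png',cv2.resize(s['pixels'][110:200,180:320],None,fx=5,fy=5,interpolation=cv2.INTER_CUBIC)[:,:,::-1])
for t in(.062,0,-.06,-.173):
  q=brush(t);u,v=proj(s,q);print(t,q.round(3),'crop',int((u-180)*5),int((v-110)*5))
E
```

```text
0.062 [0.617 0.021 0.192] crop 215 190
0 [ 0.607 -0.039  0.178] crop 261 185
-0.06 [ 0.597 -0.096  0.165] crop 302 181
-0.173 [ 0.578 -0.205  0.139] crop 371 173
```

View pics/c6.png

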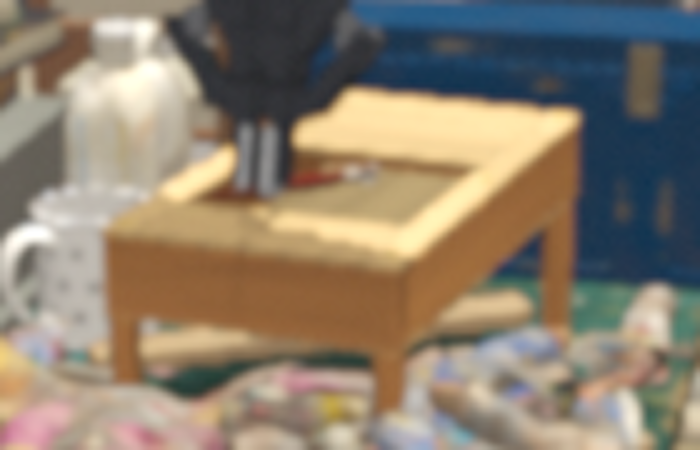

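The brush is drawn out as predicted, with the white bristles at crop (365,172) against an expected (371,173). The bristle tip is now within the opening, so I'll lift.

jog_arm(
  rows=[
    [0.05,0.3,0.1,0,0,0],
    [0.05,0.3,0.5,0,0,0],
    [0.05,0.3,1.0,0,0,0],
    [0.05,0.3,1.5,0,0,0],
    [0.05,0.3,2,0,0,0],
    [0.05,0.3,2,0,0,0],
    [0.05,0.3,2,0,0,0],
    [0.05,0.3,2,0,0,0],
  ],
)

```text
clock: 12.43
tcp_pos: [0.6086, -0.0261, 0.2537]
orientation: [-0.074, 0.759, 0.641, 0.086]
wrist_force: [0.0, -0.2, -0.8]
finger_gap: 0.0052
grip_force: 29.3
```

```bash
python3 - <<'E'
from h import *
print(brush(-.173),brush(.062))
# tub refined: white-ish rim in top view
c=cam('top');h=cv2.cvtColor(c['pixels'],cv2.COLOR_RGB2HSV)
m=cv2.inRange(h,(0,0,150),(40,150,255));m[:198]=0;m[245:]=0;m[:,:185]=0;m[:,232:]=0
m=cv2.morphologyEx(m,cv2.MORPH_OPEN,np.ones((3,3)))
k=max(cv2.findContours(m,0,2)[0],key=cv2.contourArea);e=cv2.minEnclosingCircle(k);print(e,onz(c,*e[0],.055),'diam',2*e[1]*1.14/380.9)
E
```

```text
[ 0.58005387 -0.1931406   0.21861299] [0.61856306 0.03255532 0.27156009]
((209.0102081298828, 220.7346954345703), 13.658806800842285) [0.45315624 0.19504534 0.055     ] diam 0.08175920059312262
```

The brush is out: the bristle end is at 0.219 m and the handle end at 0.272 m. The tub centre is at about (0.455,0.198). I'll carry the brush over at height, adding tilt on the way.

jog_arm(
  rows=[
    [-0.2,0.6,0,0,0,0],
    [-0.4,1.2,0,0,0,0],
    [-0.65,1.9,0,0,0,0],
    [-0.9,2.6,0,0,0,0],
    [-1.1,3.3,0,0,0,0],
    [-1.35,4,0,0.2,-0.03,0],
    [-1.6,4.7,0,0.5,-0.08,0],
    [-1.8,5.4,0,0.8,-0.13,0],
    [-2.1,6.1,0,1.1,-0.18,0],
    [-2.3,6.8,0,1.4,-0.23,0],
    [-2.5,7.4,0,1.7,-0.28,0],
    [-2.5,7.4,0,1.7,-0.28,0],
  ],
)

```text
clock: 13.48
tcp_pos: [0.5055, 0.2724, 0.2527]
orientation: [-0.133, 0.747, 0.633, 0.153]
wrist_force: [-0.1, -0.6, 0.1]
finger_gap: 0.005
grip_force: 29.4
```

jog_arm(
  rows=[
    [-0.2,0.5,0,0.2,-0.03,0],
    [-0.4,1.1,0,0.4,-0.07,0],
    [-0.55,1.6,0,0.6,-0.1,0],
    [-0.69,2.04,0,0.77,-0.13,0],
    [-0.69,2.04,0,0.77,-0.13,0],
    [-0.69,2.04,0,0.77,-0.13,0],
  ],
)

```text
clock: 13.98
tcp_pos: [0.4804, 0.3512, 0.2532]
orientation: [-0.157, 0.741, 0.626, 0.184]
wrist_force: [-0.2, 0.2, -0.7]
finger_gap: 0.0048
grip_force: 29.4
```

```bash
python3 - <<'E'
from h import *
s=cam('side');cv2.imwrite('pics/c7.png',s['pixels'][:,:,::-1])
t=cam('top')
p,M=tool();print(p,M.round(3))
for d in(.062,0,-.173):
  q=brush(d);print(q.round(3),np.round(proj(s,q)),np.round(proj(t,q)))
print('to go B',(np.array([.455,.198,.095])-brush(-.173))/.04)
E
```

```text
[0.48130842 0.35062488 0.2536853 ] [[ 0.149  0.986  0.077]
 [ 0.871 -0.168  0.463]
 [ 0.469 -0.002 -0.883]]
[0.49  0.403 0.286] [235. 162.] [110. 193.]
[0.481 0.349 0.257] [246. 168.] [136. 199.]
[0.455 0.198 0.176] [272. 181.] [202. 215.]
to go B [-0.00410876 -0.00436214 -2.02735729]
```

View pics/c7.png

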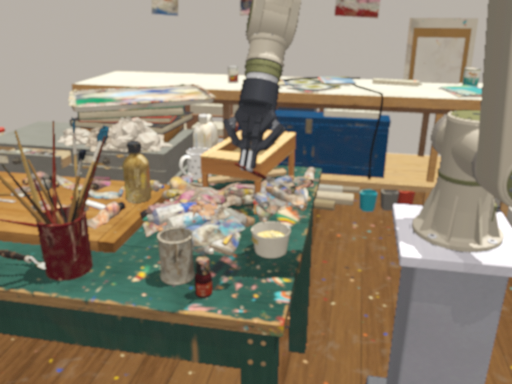

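The gripper is at about (245,150), and the brush slopes down-right to about (268,180), above the tub at (270,238), as projected. I'll lower by 80 mm.

jog_arm(
  rows=[
    [0,0,-0.4,0,0,0],
    [0,0,-0.8,0,0,0],
    [0,0,-1.2,0,0,0],
    [0,0,-1.6,0,0,0],
    [0,0,-1.9,0,0,0],
    [0,0,-2,0,0,0],
    [0,0,-2,0,0,0],
    [0,0,-2,0,0,0],
    [0,0,-2,0,0,0],
    [0,0,-2,0,0,0],
  ],
)

```text
clock: 14.92
tcp_pos: [0.482, 0.3515, 0.1755]
orientation: [-0.156, 0.741, 0.626, 0.186]
wrist_force: [0.7, 0.7, -0.6]
finger_gap: 0.0049
grip_force: 29.4
```

```bash
python3 - <<'E'
from h import *
s=cam('side');t=cam('top')
A=cv2.resize(s['pixels'][190:270,200:310],(550,400),interpolation=cv2.INTER_CUBIC)
cv2.imwrite('pics/c8.png',np.hstack([A[:,:400],cv2.resize(t['pixels'][170:250,160:240],(400,400),interpolation=cv2.INTER_CUBIC)])[:,:,::-1])
for d in(.062,0,-.173):
  q=brush(d);print(q.round(3),np.round(proj(s,q)),np.round(proj(t,q)))
E
```

```text
[0.49  0.404 0.208] [235. 202.] [121. 199.]
[0.481 0.35  0.179] [246. 205.] [145. 204.]
[0.456 0.199 0.097] [271. 213.] [206. 218.]
```

View pics/c8.png

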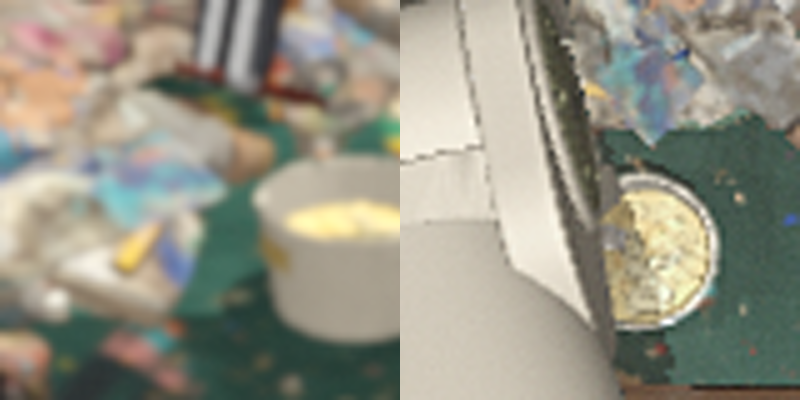

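In the side panel the brush shows on both sides of the fingers, with the handle at crop (170,75). The top panel shows the white bristles at about (204,218), against a projection of (206,218), over the tub. I'll hand in.

```bash
python3 -c "
from workcell import env
print(env.hand_in())"
```

```text
the job is handed in; nothing more can be done
None
```

I drew the brush out handle end first and handed the job in at about 15 s. It is held still in the gripper, with the bristle tip about 40 mm above the tub's rim and within a few millimetres of its centre; the hand-in call returned no verdict.

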